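# Send the serving shuttle down the bar lane to the guest's marker

### The job

Send the loaded serving shuttle along its lane, from the robot's left to its right, and bring it to rest with the red line across its deck level with the red fin of the brass marker clipped on the lane wall. It rolls almost without friction: handle it gently and by its orange sprung bumpers alone (not by its deck or chassis, nor the carafe and cup it carries), never let it race or run into the stop at either end, and leave the things standing around alone. Then take your hand away and see that it stays standing at the marker for a few seconds.

Things in the scene. Friction and masses are not known exactly. Their poses are not given: they have to be found in the camera images.
- lane: fixed steel U-channel lane on the counter: inner length 870 mm, inner width 132, floor 8 mm above the counter, walls 6 mm thick, 50 high; red-faced stop blocks 52 high end the inner length at y = +435 and -435 mm. Place and yaw vary. Origin: centre of its underside; y along the lane, z up. The shuttle must travel towards -y of the lane, to the robot's right
- shuttle: serving shuttle on wheels, moves only along the lane's y, axes parallel to it: steel chassis, oak deck 122 mm wide, 204 long, top 60 above the counter; bumper faces at 135 mm either side, so a stop is met at y = +-300 mm. Moving mass nominally 3.2 kg (2.3 to 4.1), drag 0.4 N s/m, rolling friction 0.012 N: it coasts many seconds. Origin: under the chassis centre, 12 mm above the counter
- deck_line (a point): middle of the thin red line across the shuttle's deck, right above the shuttle's origin, 60 mm above the counter; to come level with the marker's fin along the lane
- cargo: lidded steel carafe (76 mm diameter) and black cup (60 mm) seated firmly on the shuttle's deck, within 65 mm of its centre along the lane and 57 mm across; the carafe's knob ends 177 mm above the counter. Origin: centre of the deck's top. Not to be touched
- marker: brass clip on the lane's far side wall (away from the robot) with an upright red fin 6 mm thick along the lane, top 90 mm above the counter. Origin: top of the wall, on the fin's middle plane; axes parallel to the lane's. The deck line must come to the same y along the lane. Fixed, but stands elsewhere each time
- bumper_rear (a joint): how far the rear bumper is pressed in, m: 0 free, 0.030 fully in. Block 112 mm wide, orange face 34 high (16 to 50 mm above the counter), sliding along the lane into the chassis against a spring of 80 N/m (damping 1.2 N s/m, bumper 0.1 kg). It springs back: a shuttle meeting a still finger bounces off at most of its speed
- bumper_front (a joint): the same for the leading bumper (at the shuttle's -y end)
- bumper_rear_face (a point): middle of the rear bumper's orange push face, which looks along the lane's +y; 135 mm from the shuttle's centre when free; 33 mm above the counter. Push here to send the shuttle off
- bumper_front_face (a point): middle of the leading bumper's orange face, which looks along the lane's -y; 135 mm from the shuttle's centre when free; 33 mm above the counter. Brake here
- kettle: black gooseneck kettle, 148 mm diameter, 135 mm high, standing beyond the lane; origin at the centre of its underside; leave alone
- black_cup: black cup, 84 mm diameter, 70 mm high, beyond the lane; origin at the centre of its underside; leave alone
- amber_mug: amber glass mug, 80 mm diameter, 85 mm high, beyond the lane; origin at the centre of its underside; leave alone
- steel_jug: small steel jug, 72 mm diameter, 75 mm high, between robot and lane; origin at the centre of its underside; leave alone

How it is judged:
By the outcome, as a careful person would: the job done as asked, in the order asked, and still so for the second after the job is handed in, with the robot touching nothing.
It also fails if it takes over 32 s, if anything falls off the work surface, if the arm or the gripper's body presses on something with over 40 N, if the wrist force passes 120 N, or if a joint passes its speed limit or range.

### The arm

A 6-joint arm with a two-finger parallel gripper is mounted at the origin on the work surface. World frame = base frame: x ahead of the robot, y to its left, z up, the work surface at z = 0. Lengths are in m, angles in degrees, forces in N, time in s.
With the tool pointing down it reaches from about 0.35 to 0.875 m from the base axis. Payload 4.2 kg.
Tool frame: the origin (TCP) lies midway between the tips of the shut fingers; the grasp point (between the pads) lies 19 mm behind it; y points along the fingers, z is the direction in which the jaws open and shut, and the axes are right-handed (so a half turn about y gives the same grasp; the last joint's range is limited). The gripper opens to 87 mm and grips with 3 to 60 N. Pads are 19 mm wide; open, the fingers measure 117 mm over their backs; the gripper's body (75 mm by 190 mm) begins 51 mm behind the grasp point.
Start: joints at [-50.73, 22.042, 0.453, 0, -68.411, -14.817], TCP at [0.259, -0.569, 0.223] pointing down, gripper open.
Joint ranges: [-179.83, 179.83], [-69.29, 118.12], [-61.27, 80.66], [-181.25, 117.63], [-171.15, -9.14], [-177.46, 177.46]. Speed limits (degrees/s): [159.86, 159.86, 180, 180, 180, 180].

### API

Orientations are given as [roll, pitch, yaw] about the fixed x, y, z axes, in that order (R = Rz(yaw) Ry(pitch) Rx(roll)).
In Python, from workcell import env gives the robot as it stands. The module is installed in compiled form; this text tells all that it offers. Calls block until the motion is done:
- env.goto(position, orientation): joint-space move of the TCP to a pose.
- env.move_straight(position, rotation=None, rate=0.15, force_limit=None): straight line of the TCP; rotation=None keeps the orientation; rate is the mean speed in m/s. With force_limit (N) it stops when the force on the tool has changed by that much, and returns True; else False.
- env.set_joints(angles): joint-space move.
- env.gripper_to(opening, grasp_force=None): opening from 0.0 (shut) to 1.0 (fully open); grasp_force is the grip in N (None keeps the last); returns when the fingers have stopped.
- env.dwell(seconds).
- env.inverse_kinematics(position, orientation): joint angles nearest the present ones, or None.
- env.read_state(): the state.
- env.grab_frame(name): name is "scene" or "top" or "wrist"; returns a dict with "image" (400x640x3 uint8, blue, green, red), "fx", "fy", "cx", "cy" (pixels), "position" and "orientation" of the camera in the world. Camera axes: x right, y up, looking along -z (the intrinsics and any distortion apply to the point x, -y, -z); pixel columns grow to the right and rows downward; lengths in m; the calibration is good to about 2 mm. A picture is of the moment at which its call begins. There is no depth.
A pose or a line that the arm cannot do raises env.Unreachable and nothing moves.
- env.close_job(): hands the job in, once; it reports no verdict.
Trained networks look in a picture, given as the dict that the camera call returned (one of the last four; its "shot" number tells which), for a name from the list of things; names that differ only in an ending like _2 or _b are one class to them, and where a whole thing is asked for, a point or a joint stands for the part that bears it (a point fixed in the world has none). Each returns a list of dicts, best first, with "score" (0 to 1); they miss things now and then, are a little off and sometimes report something else, mostly with a low value. They report only what shows in the picture. A call takes as long as a camera call.
- env.search_frame(picture, thing): "xyz" ([x, y, z] in m, in world coordinates, good to about 4 mm: the middle of the surface that is visible of it).
- env.trace(picture, thing): "mask" (400x640 bool, what is visible of it).
The state is a dict: "clock": time; "joint_positions": joint angles; "qvel": joint speeds; "joint_torque": joint torques, N m; "position": TCP position; "tool_rot": TCP orientation; "force": force on the tool from outside, world axes, zero at the start; "wrist_torque": the same for the moment, N m; "opening": opening from 0.0 (shut) to 1.0 (fully open).
Only numpy, scipy, OpenCV 4.12 (cv2) and the standard library are available. Lean on these libraries where they do the work, as an engineer would, in place of code of your own. Each camera call takes 0.05 s, during which the arm holds its last target. There are 200 camera calls.

## Working session

There is one attempt and no reset: what is moved stays moved. The work goes in short steps, each a Python script; the robot and the scene stay as the last script left them, time stands still between calls to the robot, and variables do not carry over. Pictures are saved under pics/ and viewed, on a budget of 10 in all, crops included, one or two more only if the job needs it, and the job is handed in when it is done.

```bash
mkdir -p pics; python3 - <<'E'
from workcell import env
import cv2,numpy as np
s=env.read_state(); print(s["clock"],s["position"],s["tool_rot"],s["force"])
for n in("scene","top"):
    p=env.grab_frame(n); cv2.imwrite(f"pics/{n}0.png",p["image"]); print(n,{k:v for k,v in p.items() if k!="image"})
    for t in("lane","shuttle","deck_line","marker","bumper_rear_face","bumper_front_face","bumper_rear","bumper_front","cargo","steel_jug"):
        print(t,[(np.round(d["xyz"],4).tolist(),round(d["score"],2)) for d in env.search_frame(p,t)[:3]])
print(env.read_state()["clock"])
E
```

```text
0.0 [ 0.25849854 -0.56837526  0.22145975] [-8.98743847e+01  4.87415321e-03  2.44435315e+01] [-0.38848667 -0.84417096  0.14708152]
scene {'fx': 440.18113218611285, 'fy': 440.18113218611285, 'cx': 309.8471758480061, 'cy': 200.49564467068376, 'position': array([ 1.30955262, -0.09295143,  0.89708397]), 'orientation': array([43.55896415, -1.11326271, 77.94087937]), 'shot': 1}
lane [([0.5387, -0.0049, 0.0306], 0.93)]
shuttle [([0.5532, 0.1904, 0.0599], 0.62)]
deck_line [([0.5508, 0.1849, 0.0639], 0.71)]
marker [([0.6034, -0.1577, 0.0536], 0.52)]
bumper_rear_face [([0.5578, 0.3295, 0.045], 0.75)]
bumper_front_face [([0.5429, 0.0865, 0.0487], 0.57)]
bumper_rear [([0.5535, 0.3313, 0.0458], 0.82)]
bumper_front [([0.5427, 0.089, 0.0473], 0.96)]
cargo [([0.552, 0.1963, 0.1047], 0.75), ([0.6011, -0.1558, 0.0518], 0.15)]
steel_jug [([0.3228, -0.2387, 0.0503], 0.55)]
top {'fx': 410.08682461124505, 'fy': 410.08682461124505, 'cx': 319.93358356027085, 'cy': 198.1093413678423, 'position': array([0.45859168, 0.07858674, 1.12410941]), 'orientation': array([  4.54677174,   1.69723569, -90.00278996]), 'shot': 2}
lane [([0.533, 0.0133, 0.0132], 0.97), ([0.2919, -0.2459, 0.0318], 0.66)]
shuttle [([0.5341, 0.2006, 0.056], 0.75)]
deck_line []
marker [([0.593, -0.1503, 0.0549], 0.69)]
bumper_rear_face [([0.5391, 0.3307, 0.0458], 0.92), ([0.5354, 0.2016, 0.057], 0.6)]
bumper_front_face [([0.5323, 0.0929, 0.0505], 0.92)]
bumper_rear [([0.5416, 0.3314, 0.0513], 0.62)]
bumper_front [([0.5324, 0.0945, 0.0455], 0.81)]
cargo [([0.5296, 0.1996, 0.1329], 0.65)]
steel_jug [([0.2903, -0.2447, 0.0315], 0.95)]
1.1
```

View both.

View pics/scene0.png

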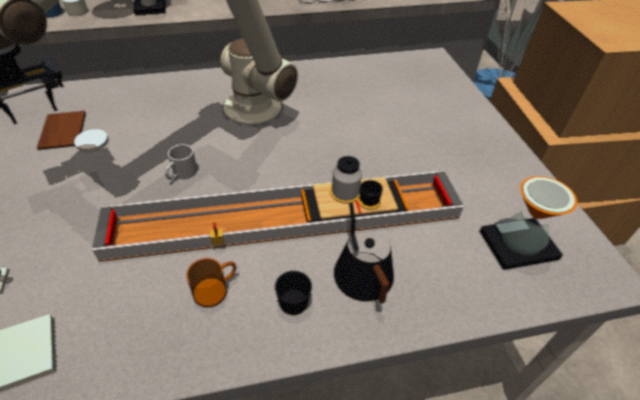

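View pics/top0.png

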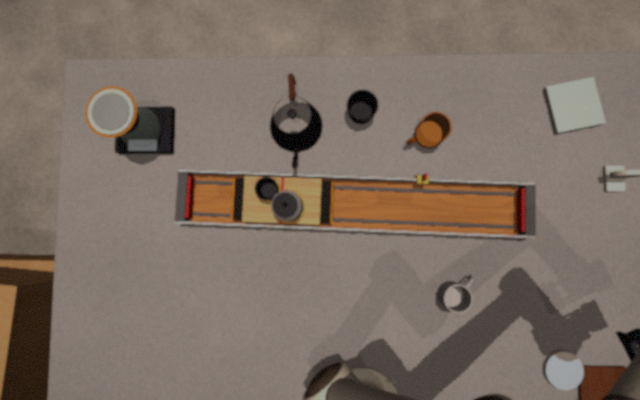

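The pictures show the lane running nearly along world y. The shuttle stands at its left part, with its deck line near (283,183) in top and (357,208) in scene. The marker fin is near (422,178) in top and (215,228) in scene. Next I'll turn the colours into positions using the calibration.

```bash
cat > geo.py <<'E'
import numpy as np,cv2
from scipy.spatial.transform import Rotation as R
C=dict(scene=dict(f=440.18113,cx=309.84718,cy=200.49564,p=np.array([1.30955262,-0.09295143,0.89708397]),o=[43.55896415,-1.11326271,77.94087937]),
 top=dict(f=410.08682,cx=319.93358,cy=198.10934,p=np.array([0.45859168,0.07858674,1.12410941]),o=[4.54677174,1.69723569,-90.00278996]))
def world(n,u,v,z):
    c=C[n]; d=R.from_euler('xyz',c['o'],degrees=True).apply(np.array([(u-c['cx'])/c['f'],-(v-c['cy'])/c['f'],-1]))
    return c['p']+d*(z-c['p'][2])/d[2]
def pix(n,X):
    c=C[n]; q=R.from_euler('xyz',c['o'],degrees=True).inv().apply(np.asarray(X)-c['p'])
    return c['cx']+c['f']*q[0]/-q[2], c['cy']-c['f']*q[1]/-q[2]
E
python3 - <<'E'
from geo import *
for n in C:
    im=cv2.imread(f"pics/{n}0.png"); b,g,r=[im[...,i].astype(int) for i in range(3)]
    m=((r>110)&(g<r*0.33)&(b<r*0.4)).astype(np.uint8)
    k,l,s,c=cv2.connectedComponentsWithStats(m,connectivity=8)
    for i in range(1,k):
        if s[i,4]>=4: print(n,s[i],c[i].round(1),world(n,*c[i],.06).round(4))
a=cv2.imread("pics/top0.png"); b=cv2.imread("pics/scene0.png")
A=cv2.resize(a[165:240,170:350],None,fx=4.4,fy=4.0); A2=cv2.resize(a[165:245,380:545],(396,290)); B=cv2.resize(b[215:255,95:235],(396,290))
o=np.zeros((600,800,3),np.uint8); o[:300,:792]=A; o[305:595,:396]=A2; o[305:595,400:796]=B; cv2.imwrite("pics/crop1.png",o)
E
```

```text
scene [435 175  17  30 111] [442.9 189.9] [0.5646 0.4514 0.06  ]
scene [356 201   4  10  13] [357.5 205.1] [0.5742 0.2079 0.06  ]
scene [105 209  10  35 132] [109.4 226.5] [ 0.5266 -0.4126  0.06  ]
top [185 176   6  42 126] [187.9 196.8] [0.5476 0.4576 0.06  ]
top [522 188   3  44 126] [523.  209.6] [ 0.5126 -0.4101  0.06  ]
```

View pics/crop1.png

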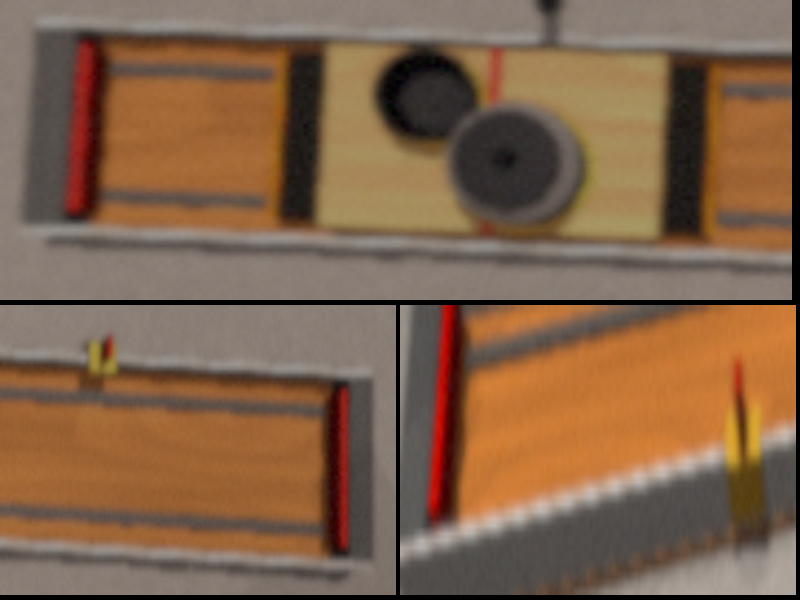

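```bash
python3 - <<'E'
from geo import *
L=world('top',187.9,196.8,.031);Rr=world('top',523,209.6,.031)
d=L-Rr; print('top',L,Rr,np.hypot(*d[:2]),'yaw',np.degrees(np.arctan2(-d[0],d[1])),'mid',(L+Rr)/2)
L2=world('scene',442.9,189.9,.033);R2=world('scene',109.4,226.5,.033)
d2=L2-R2; print('scene',L2,R2,np.hypot(*d2[:2]),np.degrees(np.arctan2(-d2[0],d2[1])),(L2+R2)/2)
for nm,O,dd in(('top',(L+Rr)/2,d),('scene',(L2+R2)/2,d2)):
    y=dd[:2]/np.hypot(*dd[:2]); x=np.array([y[1],-y[0]])
    def lane(n,u,v,z): 
        w=world(n,u,v,z)[:2]-O[:2]; return (w@x).round(4),(w@y).round(4),(w+O[:2]).round(4)
    print(nm)
    if nm=='top':
        print('line',lane('top',282.5,182.5,.06),lane('top',280.7,222,.06))
        print('fin',lane('top',425.4,174.7,.088),'clip',lane('top',422.5,179.3,.055))
        print('rearface',lane('top',170+283/4.4,165+150/4,.05),'frontface',lane('top',170+712/4.4,165+160/4,.05))
        print('walls',lane('top',170+400/4.4,165+35/4,.05),lane('top',170+400/4.4,165+242/4,.05))
    else:
        print('line',lane('scene',357.5,205.1,.06)); print('fin',lane('scene',214.5,222.6,.088),lane('scene',215.2,231.5,.06))
E
```

```text
top [0.54996541 0.46784215 0.031     ] [ 0.51395182 -0.42343968  0.031     ] 0.892009133040197 yaw -2.3138640394515133 mid [0.53195862 0.02220124 0.031     ]
scene [0.54039941 0.46902438 0.033     ] [ 0.50132441 -0.42300665  0.033     ] 0.8928864488474109 -2.5082107495953556 [0.52086191 0.02300887 0.033     ]
top
line (np.float64(0.045), np.float64(0.188), array([0.5845, 0.2082])) (np.float64(-0.0584), np.float64(0.1877), array([0.4812, 0.2121]))
fin (np.float64(0.075), np.float64(-0.1768), array([ 0.5997, -0.1574])) clip (np.float64(0.0674), np.float64(-0.1768), array([ 0.5922, -0.1572]))
rearface (np.float64(-0.0117), np.float64(0.3144), array([0.533 , 0.3368])) frontface (np.float64(-0.0084), np.float64(0.0567), array([0.5258, 0.0792]))
walls (np.float64(0.0673), np.float64(0.2478), array([0.6092, 0.267 ])) (np.float64(-0.0695), np.float64(0.2407), array([0.4723, 0.2655]))
scene
line (np.float64(0.0453), np.float64(0.1869), array([0.5743, 0.2078]))
fin (np.float64(0.0753), np.float64(-0.1775), array([ 0.5883, -0.1576])) (np.float64(0.0796), np.float64(-0.1797), array([ 0.5925, -0.16  ]))
```

Both cameras agree within a few mm. The lane centre is about (0.531, 0.022) with yaw -2.35°. The deck line is at lane y ≈ +0.188 and the fin at ≈ -0.177. I'll now write the helpers and check the tracker offline.

```bash
cat > hl.py <<'E'
from geo import *
YAW=-2.35; a=np.radians(YAW); O=np.array([.5305,.022]); EX=np.array([np.cos(a),np.sin(a)]); EY=np.array([-np.sin(a),np.cos(a)])
FIN=-.177; XO=-.01
def l2w(x,y,z): return np.r_[O+x*EX+y*EY,z]
G=np.arange(-.2999,.40,.001)
def rect(n,im,x0,x1,z):
    xs=np.arange(x0,x1,.002); P=np.array([[pix(n,l2w(x,y,z)) for y in G[[0,-1]]] for x in xs])
    t=np.linspace(0,1,len(G))  # homography is projective; use exact map on few columns
    Q=np.float32([pix(n,l2w(x,y,z)) for x,y in((x0,G[0]),(x0,G[-1]),(x1,G[-1]),(x1,G[0]))])
    h=len(xs); D=np.float32([(0,0),(len(G)-1,0),(len(G)-1,h),(0,h)])
    return cv2.warpPerspective(im,cv2.getPerspectiveTransform(Q,D),(len(G),h),flags=cv2.INTER_LINEAR).astype(np.float32)
Y0=.188
TM={}
for n in C:
    r=rect(n,cv2.imread(f"pics/{n}0.png"),-.05,.05,.06); i=int(np.argmin(abs(G-Y0))); TM[n]=r[:,i-120:i+121]
def track(n,im,lo=-.17,hi=.27):
    """shuttle y: (template y, score, red line y, redness)"""
    s=cv2.matchTemplate(rect(n,im,-.05,.05,.06),TM[n],cv2.TM_CCOEFF_NORMED)[0]; yc=G[:len(s)]+.120
    s=np.where((yc>=lo)&(yc<=hi),s,-1); k=int(np.argmax(s)); y=yc[k]
    r=rect(n,im,.036,.056,.06).mean(0); q=cv2.GaussianBlur((r[:,2]-1.0*r[:,1])[None],(5,1),0)[0]
    w=abs(G-y)<.02; j=np.where(w)[0]; b=q[j]-np.median(q[j]); b=np.clip(b-.5*b.max(),0,None)
    return round(float(y),4),round(float(s[k]),3),round(float((b*G[j]).sum()/b.sum()),4),round(float(q[j].max()-np.median(q[j])),1)
E
python3 - <<'E'
from hl import *
import time
for n in C:
    im=cv2.imread(f"pics/{n}0.png"); t=time.time(); print(n,track(n,im),time.time()-t)
from workcell import env
for y in(.37,-.31):
  for yaw in(-90+YAW,90+YAW):
    for z in(.03,.24): print(y,yaw,z,env.inverse_kinematics(l2w(XO,y,z),[-90,0,yaw]))
print(env.read_state()["clock"])
E
```

```text
scene (0.1881, 1.0, 0.1875, 94.3) 0.029589414596557617
top (0.1881, 1.0, 0.1894, 53.2) 0.020833969116210938
0.37 -92.35 0.03 [ 50.13172588  35.83704423  -6.13644277   0.         -48.026513
 127.51827412]
0.37 -92.35 0.24 [ 50.13172588  25.30151862   8.08471348   0.         -72.78319486
 127.51827412]
0.37 87.65 0.03 [ 5.01317259e+01  3.58370442e+01 -6.13644277e+00 -2.54444375e-14
 -4.80265130e+01 -5.24817259e+01]
0.37 87.65 0.24 [ 50.13172588  25.30151862   8.08471348   0.         -72.78319486
 -52.48172588]
-0.31 -92.35 0.03 [-1.36069747e+01  2.97389079e+01 -1.85010499e+01 -2.54444375e-14
 -4.17600423e+01 -1.68743025e+02]
-0.31 -92.35 0.24 [ -13.60697467   17.3255722    -4.00183657    0.          -68.67259124
 -168.74302533]
-0.31 87.65 0.03 [-13.60697467  29.73890788 -18.50104986   0.         -41.76004225
  11.25697467]
-0.31 87.65 0.24 [-13.60697467  17.3255722   -4.00183657   0.         -68.67259124
  11.25697467]
1.1
```

```bash
cat >> hl.py <<'E'
RPY=[-90,0,90+YAW]
def ty(env):
    p=env.read_state()["position"]; return float((p[:2]-O)@EY)
E
python3 - <<'E'
from hl import *
from workcell import env
c=lambda:round(env.read_state()["clock"],3)
t=[c()]
env.gripper_to(0); t.append(c())
env.goto(l2w(XO,.385,.25),RPY); t.append(c())
env.move_straight(l2w(XO,.385,.03),rate=.3); t.append(c())
for k in range(4): env.move_straight(l2w(XO,.385-.004*(k+1),.03),rate=.06); t+= [c(),round(ty(env),4)]
env.move_straight(l2w(XO,.361,.03),rate=.06); t+=[c(),round(ty(env),4)]
s=env.read_state(); print(t,s["position"],s["force"],np.round(s["qvel"],2))
p=env.grab_frame("scene"); cv2.imwrite("pics/s1.png",p["image"]); print(track("scene",p["image"]))
p=env.grab_frame("top"); cv2.imwrite("pics/t1.png",p["image"]); print(track("top",p["image"]))
cv2.imwrite("pics/v1.png",np.vstack([cv2.resize(p["image"][150:250,160:460],(798,266)),]))
E
```

```text
[1.1, 2.625, 6.158, 7.042, 7.292, 0.3814, 7.542, 0.3768, 7.792, 0.3727, 8.042, 0.3687, 8.325, 0.3605] [0.5352804  0.3825743  0.03000802] [-0.32134325 -0.59052766  1.07970086] [ 0.26  0.14  0.59  0.03  0.05 -0.07]
(0.1881, 0.999, 0.1875, 95.3)
(0.1881, 0.999, 0.1894, 53.7)
```

View pics/v1.png

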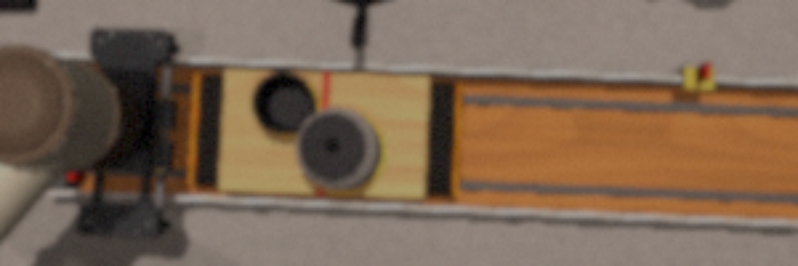

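```bash
cat > sim.py <<'E'
import numpy as np
prof={'mj':lambda s:s**3*(10-15*s+6*s*s),'cos':lambda s:(1-np.cos(np.pi*s))/2,'cub':lambda s:s*s*(3-2*s),'lin':lambda s:s}
def run(m,v0,gap,D,T,pf,mode,tend=None,dt=2e-4,lag=.0):
    """coordinate along travel. mode push: finger behind at -gap; brake: finger ahead at +gap. returns shuttle x,v,maxcomp,t"""
    x,v=0.,v0; b=0.; vb=v0; mb=.1; k,c=80.,1.2; mx=0; f=prof[pf]; K=3000.;Cc=20.
    sg=1 if mode=='push' else -1     # compression positive = face toward chassis
    tend=tend or T+.6; xp=None; H=[]
    M=m-.1
    for i in range(int(tend/dt)):
        t=i*dt; s=min(max((t-lag)/T,0),1); xf=(-gap if sg>0 else gap)+D*f(s)
        # face position relative: push: face at b behind (coordinate 0 at free face); 
        p=sg*(xf-(b)); # finger penetration into face
        if xp is None: xp=p
        F=max(0,K*p+Cc*(p-xp)/dt) if p>0 else 0; xp=p
        comp=sg*(b-x); dc=sg*(vb-v)
        if comp>0: Fs=k*comp+c*dc
        else: Fs=3000*comp+10*dc
        mx=max(mx,comp)
        Fr=(.4*v+.012*np.tanh(v/5e-4))
        vb+=dt*sg*(F-Fs)/mb; v+=dt*(sg*Fs-Fr)/M; b+=dt*vb; x+=dt*v
    return x,v,mx
E
python3 - <<'E'
from sim import *
for D,T,g in((.06,1.2,.010),(.06,1.0,.010),(.07,1.2,.010),(.07,1.2,.02),(.08,1.2,.02)):
    print(D,T,g,[(p,m,[round(z,3) for z in run(m,0,g,D,T,p,'push')]) for p in('mj','cos','lin') for m in(2.3,3.2,4.1)],flush=True)
E
```

```text
0.06 1.2 0.01 [('mj', 2.3, [np.float64(0.171), np.float64(0.127), np.float64(0.014)]), ('mj', 3.2, [np.float64(0.166), np.float64(0.133), np.float64(0.017)]), ('mj', 4.1, [np.float64(0.158), np.float64(0.133), np.float64(0.019)]), ('cos', 2.3, [np.float64(0.152), np.float64(0.109), np.float64(0.012)]), ('cos', 3.2, [np.float64(0.15), np.float64(0.117), np.float64(0.014)]), ('cos', 4.1, [np.float64(0.146), np.float64(0.119), np.float64(0.016)]), ('lin', 2.3, [np.float64(0.111), np.float64(0.069), np.float64(0.008)]), ('lin', 3.2, [np.float64(0.113), np.float64(0.078), np.float64(0.009)]), ('lin', 4.1, [np.float64(0.112), np.float64(0.082), np.float64(0.011)])]
0.06 1.0 0.01 [('mj', 2.3, [np.float64(0.177), np.float64(0.149), np.float64(0.017)]), ('mj', 3.2, [np.float64(0.167), np.float64(0.151), np.float64(0.02)]), ('mj', 4.1, [np.float64(0.156), np.float64(0.148), np.float64(0.023)]), ('cos', 2.3, [np.float64(0.16), np.float64(0.132), np.float64(0.014)]), ('cos', 3.2, [np.float64(0.154), np.float64(0.137), np.float64(0.017)]), ('cos', 4.1, [np.float64(0.147), np.float64(0.136), np.fl
[... 1531 characters left out ...]
at64(0.098), np.float64(0.012)])]
0.08 1.2 0.02 [('mj', 2.3, [np.float64(0.213), np.float64(0.167), np.float64(0.019)]), ('mj', 3.2, [np.float64(0.203), np.float64(0.171), np.float64(0.022)]), ('mj', 4.1, [np.float64(0.192), np.float64(0.169), np.float64(0.025)]), ('cos', 2.3, [np.float64(0.192), np.float64(0.147), np.float64(0.016)]), ('cos', 3.2, [np.float64(0.186), np.float64(0.153), np.float64(0.019)]), ('cos', 4.1, [np.float64(0.178), np.float64(0.154), np.float64(0.022)]), ('lin', 2.3, [np.float64(0.139), np.float64(0.096), np.float64(0.01)]), ('lin', 3.2, [np.float64(0.14), np.float64(0.106), np.float64(0.012)]), ('lin', 4.1, [np.float64(0.139), np.float64(0.112), np.float64(0.014)])]
```

```bash
python3 - <<'E'
from sim import *
for D,T,g in((.07,1.5,.028),(.07,1.7,.028),(.07,1.5,.022),(.06,1.5,.028),(.06,1.2,.028)):
    print(D,T,g,[(p,m,[round(float(z),3) for z in run(m,0,g,D,T,p,'push')]) for p in('mj','cos','lin') for m in(2.3,3.2,4.1)],flush=True)
E
```

```text
0.07 1.5 0.028 [('mj', 2.3, [0.152, 0.11, 0.013]), ('mj', 3.2, [0.146, 0.114, 0.015]), ('mj', 4.1, [0.138, 0.113, 0.017]), ('cos', 2.3, [0.135, 0.097, 0.011]), ('cos', 3.2, [0.132, 0.102, 0.013]), ('cos', 4.1, [0.127, 0.103, 0.015]), ('lin', 2.3, [0.097, 0.066, 0.007]), ('lin', 3.2, [0.098, 0.073, 0.009]), ('lin', 4.1, [0.097, 0.078, 0.01])]
0.07 1.7 0.028 [('mj', 2.3, [0.149, 0.098, 0.012]), ('mj', 3.2, [0.145, 0.103, 0.014]), ('mj', 4.1, [0.139, 0.104, 0.015]), ('cos', 2.3, [0.132, 0.085, 0.01]), ('cos', 3.2, [0.13, 0.092, 0.012]), ('cos', 4.1, [0.126, 0.094, 0.013]), ('lin', 2.3, [0.092, 0.056, 0.006]), ('lin', 3.2, [0.094, 0.063, 0.008]), ('lin', 4.1, [0.094, 0.067, 0.009])]
0.07 1.5 0.022 [('mj', 2.3, [0.169, 0.116, 0.013]), ('mj', 3.2, [0.164, 0.121, 0.016]), ('mj', 4.1, [0.157, 0.122, 0.018]), ('cos', 2.3, [0.149, 0.1, 0.011]), ('cos', 3.2, [0.147, 0.107, 0.014]), ('cos', 4.1, [0.143, 0.109, 0.015]), ('lin', 2.3, [0.105, 0.064, 0.007]), ('lin', 3.2, [0.107, 0.072, 0.009]), ('lin', 4.1, [0.107, 0.076, 0.01])]
0.06 1.5 0.028 [('mj', 2.3, [0.117, 0.088, 0.011]), ('mj', 3.2, [0.112, 0.09, 0.013]), ('mj', 4.1, [0.105, 0.089, 0.014]), ('cos', 2.3, [0.105, 0.079, 0.009]), ('cos', 3.2, [0.101, 0.083, 0.011]), ('cos', 4.1, [0.097, 0.083, 0.012]), ('lin', 2.3, [0.077, 0.057, 0.006]), ('lin', 3.2, [0.077, 0.064, 0.008]), ('lin', 4.1, [0.076, 0.067, 0.009])]
0.06 1.2 0.028 [('mj', 2.3, [0.119, 0.104, 0.013]), ('mj', 3.2, [0.11, 0.103, 0.015]), ('mj', 4.1, [0.102, 0.099, 0.016]), ('cos', 2.3, [0.109, 0.096, 0.011]), ('cos', 3.2, [0.102, 0.097, 0.013]), ('cos', 4.1, [0.095, 0.095, 0.015]), ('lin', 2.3, [0.084, 0.076, 0.008]), ('lin', 3.2, [0.084, 0.082, 0.009]), ('lin', 4.1, [0.081, 0.084, 0.011])]
```

```bash
cat >> hl.py <<'E'
import json,os
def shot(env,n,tag):
    t=env.read_state()["clock"]; p=env.grab_frame(n); cv2.imwrite(f"pics/{tag}_{n}.png",p["image"]); r=track(n,p["image"])
    print(tag,n,round(t,3),r,flush=True); open("log.txt","a").write(json.dumps([t,n,*r])+"\n"); return t,r
E
python3 - <<'E'
from hl import *
from workcell import env
y=ty(env); env.move_straight(l2w(XO,.300,.03),rate=.061/1.4)
print(y,ty(env))
shot(env,"scene","a1"); 
env.move_straight(l2w(XO,.300,.235),rate=.5)
shot(env,"scene","a2"); shot(env,"top","a2"); print(env.read_state()["force"])
E
```

```text
0.360964234540847 0.3001610655337714
a1 scene 9.975 (0.1141, 0.962, 0.1142, 92.6)
a2 scene 10.583 (0.0501, 0.946, 0.0511, 96.4)
a2 top 10.633 (0.0451, 0.94, 0.0486, 55.4)
[-8.15925185e-05 -7.69344423e-03 -4.37630646e-01]
```

```bash
python3 - <<'E'
from sim import *
for m in(2.3,3.2,4.1):
    print('push',m,[round(float(z),4) for z in run(m,0,.028,.061,1.4,'mj','push',tend=1.55)],[round(float(z),4) for z in run(m,0,.028,.061,1.4,'mj','push',tend=2.158)],[round(float(z),4) for z in run(m,0,.024,.061,1.4,'mj','push',tend=1.55)],[round(float(z),4) for z in run(m,0,.024,.061,1.4,'mj','push',tend=2.158)])
for v in(.065,.08):
  for T in(1.0,1.3):
    for g in(.015,.03):
      for D in(.03,.04,.05,.06):
        print(v,T,g,D,[[round(float(z),4) for z in run(m,v,g,D,T,'mj','brake',tend=T+.4,dt=4e-4)] for m in(2.3,3.2,4.1)],flush=True)
E
```

```text
push 2.3 [0.0761, 0.1061, 0.0118] [0.1364, 0.0924, 0.0118] [0.0861, 0.1125, 0.0122] [0.1501, 0.0982, 0.0122]
push 3.2 [0.0694, 0.1042, 0.0136] [0.1297, 0.0944, 0.0136] [0.0793, 0.1118, 0.0143] [0.1441, 0.1014, 0.0143]
push 4.1 [0.0635, 0.1007, 0.0151] [0.1224, 0.0932, 0.0151] [0.0731, 0.1088, 0.0159] [0.1368, 0.1008, 0.0159]
0.065 1.0 0.015 0.03 [[0.0424, -0.0298, 0.0059], [0.045, -0.0346, 0.0075], [0.0477, -0.0367, 0.009]]
0.065 1.0 0.015 0.04 [[0.0584, -0.0378, 0.0074], [0.0614, -0.0366, 0.0097], [0.0644, -0.0315, 0.0116]]
0.065 1.0 0.015 0.05 [[0.0722, 0.0031, 0.007], [0.0746, 0.0021, 0.0094], [0.0766, 0.0056, 0.0113]]
0.065 1.0 0.015 0.06 [[0.076, 0.0436, 0.001], [0.0797, 0.042, 0.0046], [0.0817, 0.0417, 0.0065]]
0.065 1.0 0.03 0.03 [[0.0664, -0.0216, 0.0072], [0.0689, -0.0197, 0.0095], [0.0713, -0.0143, 0.0115]]
0.065 1.0 0.03 0.04 [[0.0752, 0.0287, 0.0051], [0.0781, 0.0246, 0.0079], [0.08, 0.0255, 0.0097]]
0.065 1.0 0.03 0.05 [[0.076, 0.0445, 0.0], [0.08, 0.0498, 0.0], [0.0823, 0.0513, 0.0022]]
0.065 1.0 0.03 0.06 [[0.076, 0.0445, 0.0], [0.08, 0.0498, 0.0], [0.0823, 0.0529, 0.0
[... 1686 characters left out ...]
]
0.08 1.3 0.015 0.04 [[0.0447, 0.007, 0.0061], [0.0518, 0.0116, 0.0071], [0.057, 0.0116, 0.0079]]
0.08 1.3 0.015 0.05 [[0.0629, 0.0198, 0.0049], [0.0695, 0.0107, 0.0056], [0.0717, -0.0031, 0.0066]]
0.08 1.3 0.015 0.06 [[0.0785, 0.0209, 0.0037], [0.0823, -0.0002, 0.0071], [0.0842, -0.0095, 0.0092]]
0.08 1.3 0.03 0.03 [[0.059, -0.0036, 0.0039], [0.0568, -0.0126, 0.0054], [0.056, -0.0212, 0.0068]]
0.08 1.3 0.03 0.04 [[0.0642, -0.0306, 0.0063], [0.0659, -0.0355, 0.008], [0.0681, -0.0398, 0.0099]]
0.08 1.3 0.03 0.05 [[0.0789, -0.0445, 0.0087], [0.0814, -0.0531, 0.0113], [0.0849, -0.0542, 0.0135]]
0.08 1.3 0.03 0.06 [[0.0963, -0.0341, 0.0085], [0.0988, -0.0372, 0.0114], [0.1018, -0.0338, 0.0138]]
```

```bash
cat > opt.py <<'E'
import numpy as np
mj=lambda s:s**3*(10-15*s+6*s*s)
def brake(m,v0,gap,D,T,lag=.0,tend=3.5,dt=.004):
    m,v0,gap,D,T,lag=np.broadcast_arrays(*[np.asarray(q,float) for q in(m,v0,gap,D,T,lag)])
    x=np.zeros(m.shape);v=v0.copy();mx=np.zeros(m.shape);pc=None
    for i in range(int(tend/dt)):
        s=np.clip((i*dt-lag)/T,0,1); xf=gap+D*mj(s); c=x-xf
        vf=D/T*30*s**2*(1-s)**2
        F=np.where(c>0,np.maximum(0,80*c+1.2*(v-vf)),0); mx=np.maximum(mx,c)
        a=-(F+.4*v+.012*np.tanh(v/1e-3))/m
        v=v+dt*a; x=x+dt*v
    return x,v,mx
def design(v,gaps,Ts,Ds,dv=.03,dg=.003,seed=0,n=60,X=None,ms=(2.3,4.1),lag=.02):
    r=np.random.default_rng(seed); m=r.uniform(*ms,n); vv=v*(1+dv*r.standard_normal(n)); gg=dg*r.standard_normal(n)
    g,T,D=[q.ravel()[:,None] for q in np.meshgrid(gaps,Ts,Ds,indexing='ij')]
    x,vo,mx=brake(m,vv,g+gg,D,T,lag); sc=x.std(1)
    J=np.sqrt((vo**2).mean(1))*0+np.sqrt(x.var(1))
    k=np.argsort(J)[:6]
    for i in k: print(f"gap {g[i,0]:.3f} T {T[i,0]:.2f} D {D[i,0]:.4f} X {x[i].mean():.4f} sd {x[i].std():.4f} vend {np.sqrt((vo[i]**2).mean()):.4f} mx {mx[i].max():.4f}")
E
python3 - <<'E'
from opt import *
for v in(.068,.074,.08): print(v); design(v,[.01,.02,.026,.032,.04],[.8,1.,1.3,1.6,2.,2.5],np.arange(.02,.1,.004))
E
```

```text
0.068
gap 0.040 T 2.50 D 0.0680 X 0.0973 sd 0.0036 vend 0.0153 mx 0.0060
gap 0.040 T 2.50 D 0.0720 X 0.0990 sd 0.0044 vend 0.0179 mx 0.0069
gap 0.026 T 1.60 D 0.0360 X 0.0514 sd 0.0044 vend 0.0049 mx 0.0074
gap 0.040 T 2.00 D 0.0400 X 0.0753 sd 0.0046 vend 0.0035 mx 0.0060
gap 0.032 T 1.60 D 0.0240 X 0.0487 sd 0.0047 vend 0.0011 mx 0.0083
gap 0.040 T 2.00 D 0.0560 X 0.0648 sd 0.0048 vend 0.0222 mx 0.0096
0.074
gap 0.040 T 2.00 D 0.0680 X 0.0702 sd 0.0045 vend 0.0285 mx 0.0108
gap 0.032 T 1.60 D 0.0360 X 0.0608 sd 0.0046 vend 0.0030 mx 0.0074
gap 0.040 T 2.00 D 0.0440 X 0.0776 sd 0.0047 vend 0.0048 mx 0.0072
gap 0.040 T 2.00 D 0.0480 X 0.0783 sd 0.0048 vend 0.0075 mx 0.0065
gap 0.040 T 2.00 D 0.0640 X 0.0707 sd 0.0050 vend 0.0238 mx 0.0103
gap 0.032 T 1.60 D 0.0560 X 0.0355 sd 0.0050 vend 0.0291 mx 0.0116
0.08
gap 0.032 T 1.60 D 0.0400 X 0.0626 sd 0.0044 vend 0.0045 mx 0.0084
gap 0.040 T 2.00 D 0.0760 X 0.0759 sd 0.0045 vend 0.0304 mx 0.0116
gap 0.040 T 2.00 D 0.0520 X 0.0814 sd 0.0046 vend 0.0092 mx 0.0078
gap 0.040 T 2.00 D 0.0720 X 0.0769 sd 0.0051 vend 0.0256 mx 0.0108
gap 0.040 T 2.00 D 0.0680 X 0.0787 sd 0.0051 vend 0.0210 mx 0.0095
gap 0.040 T 2.00 D 0.0800 X 0.0775 sd 0.0053 vend 0.0340 mx 0.0119
```

```bash
python3 - <<'E'
from hl import *
from workcell import env
env.move_straight(l2w(XO,-.2925,.178),rate=.61)
print(env.read_state()["clock"])
env.move_straight(l2w(XO,-.2925,.03),rate=.5)
s=env.read_state(); print(ty(env),s["position"],s["force"])
shot(env,"scene","b1"); shot(env,"top","b1")
E
```

```text
12.025
-0.2915090691016028 [ 0.50950053 -0.26889266  0.03046539] [ 0.91760901 -0.78191157  0.18806478]
b1 scene 12.475 (-0.1139, 0.785, -0.1124, 93.7)
b1 top 12.525 (-0.1179, 0.534, -0.1249, 4.5)
```

```bash
python3 - <<'E'
from opt import *
for lag in(.0,.04):
  print(lag); design(.073,[.028],[1.2,1.3,1.4,1.5,1.6,1.8,2.0],np.arange(.024,.06,.003),ms=(2.8,4.1),lag=lag,dv=.02,n=100)
r=np.random.default_rng(1)
for T in(1.2,1.3,1.4,1.5,1.6):
  for D in(.03,.034,.038,.042,.046):
    x,v,mx=brake(r.uniform(2.8,4.1,100),.073*(1+.02*r.standard_normal(100)),.028+.003*r.standard_normal(100),D,T,.02)
    print(T,D,x.mean().round(4),x.std().round(4),np.abs(v).mean().round(4))
E
```

```text
0.0
gap 0.028 T 1.50 D 0.0540 X 0.0220 sd 0.0041 vend 0.0319 mx 0.0122
gap 0.028 T 1.60 D 0.0360 X 0.0569 sd 0.0043 vend 0.0034 mx 0.0079
gap 0.028 T 1.60 D 0.0390 X 0.0537 sd 0.0045 vend 0.0068 mx 0.0074
gap 0.028 T 1.60 D 0.0570 X 0.0319 sd 0.0045 vend 0.0297 mx 0.0118
gap 0.028 T 1.40 D 0.0510 X 0.0127 sd 0.0045 vend 0.0338 mx 0.0127
gap 0.028 T 1.30 D 0.0450 X 0.0025 sd 0.0046 vend 0.0336 mx 0.0129
0.04
gap 0.028 T 1.50 D 0.0330 X 0.0552 sd 0.0044 vend 0.0024 mx 0.0083
gap 0.028 T 1.50 D 0.0360 X 0.0522 sd 0.0045 vend 0.0057 mx 0.0078
gap 0.028 T 1.30 D 0.0480 X 0.0076 sd 0.0047 vend 0.0338 mx 0.0128
gap 0.028 T 1.40 D 0.0510 X 0.0172 sd 0.0047 vend 0.0319 mx 0.0123
gap 0.028 T 1.20 D 0.0420 X -0.0027 sd 0.0048 vend 0.0335 mx 0.0130
gap 0.028 T 1.60 D 0.0390 X 0.0569 sd 0.0048 vend 0.0061 mx 0.0082
1.2 0.03 0.0089 0.013 0.0187
1.2 0.034 0.0013 0.0113 0.025
1.2 0.038 -0.006 0.0047 0.032
1.2 0.042 -0.0046 0.0042 0.0347
1.2 0.046 -0.0005 0.0065 0.0355
1.3 0.03 0.0311 0.0141 0.0094
1.3 0.034 0.0222 0.0124 0.016
1.3 0.038 0.0133 0.0102 0.0225
1.3 0.042 0.0068 0.0068 0.0286
1.3 0.046 0.0052 0.0046 0.0332
1.4 0.03 0.0499 0.0075 0.0021
1.4 0.034 0.0425 0.0082 0.007
1.4 0.038 0.0338 0.0092 0.0136
1.4 0.042 0.0251 0.0081 0.0203
1.4 0.046 0.0174 0.0057 0.0271
1.5 0.03 0.0554 0.0049 0.0001
1.5 0.034 0.0535 0.0039 0.0027
1.5 0.038 0.0481 0.0048 0.0078
1.5 0.042 0.0408 0.0067 0.0139
1.5 0.046 0.0348 0.0056 0.0193
1.6 0.03 0.0523 0.0068 0.0
1.6 0.034 0.0585 0.0049 0.0009
1.6 0.038 0.0558 0.0044 0.0048
1.6 0.042 0.0519 0.0042 0.0095
1.6 0.046 0.0481 0.0041 0.0138
```

```bash
python3 - <<'E'
from hl import *
from workcell import env
env.move_straight(l2w(XO,-.3285,.03),rate=.036/1.6)
print(ty(env),env.read_state()["force"])
shot(env,"scene","c1"); env.dwell(.15); shot(env,"scene","c2"); print(env.read_state()["clock"],env.read_state()["force"])
E
```

```text
-0.328410923609982 [ 0.86498711 -0.50556752 -0.31212585]
c1 scene 14.325 (-0.1699, 0.46, -0.1855, 110.9)
c2 scene 14.525 (-0.1699, 0.494, -0.1847, 96.6)
14.575 [ 0.94435709 -0.73231301  0.11596384]
```

```bash
python3 - <<'E'
import cv2,numpy as np
a=cv2.imread("pics/c1_scene.png")[190:270,150:300];b=cv2.imread("pics/c2_scene.png")[190:270,150:300]
cv2.imwrite("pics/v2.png",np.vstack([cv2.resize(q,(560,299),interpolation=cv2.INTER_CUBIC) for q in(a,b)]))
E
```

```text
(no output)
```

View pics/v2.png

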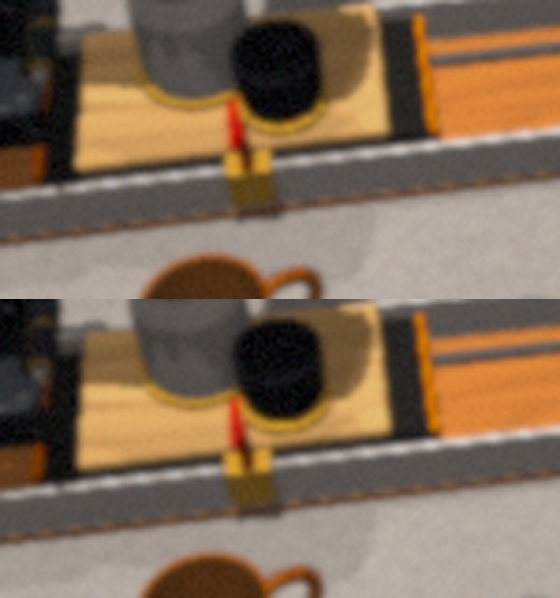

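```bash
cat >> hl.py <<'E'
def edge(n,im,yg):
    """shuttle y from deck rear part (oak/black/orange), sub-mm"""
    g=lambda q:cv2.cvtColor(rect(n,q,.0,.05,.06).astype(np.uint8),cv2.COLOR_BGR2GRAY)
    i=int(np.argmin(abs(G-.1875))); T=g(cv2.imread(f"pics/{n}0.png"))[:,i+78:i+136]
    s=cv2.matchTemplate(g(im),T,cv2.TM_CCOEFF_NORMED)[0]; yc=G[:len(s)]-.078
    s=np.where(abs(yc-yg)<.04,s,-1); k=int(np.argmax(s)); d=(s[k-1]-s[k+1])/(2*(s[k-1]-2*s[k]+s[k+1]))
    return round(float(yc[k]+d*.001),4),round(float(s[k]),3)
E
python3 - <<'E'
from hl import *
for t,y in(("s1",.188),("a1_scene",.114),("a2_scene",.05),("b1_scene",-.112),("c1_scene",-.17),("c2_scene",-.17)): print(t,edge("scene",cv2.imread(f"pics/{t}.png"),y))
for t,y in(("t1",.188),("a2_top",.048),("b1_top",-.115)): print(t,edge("top",cv2.imread(f"pics/{t}.png"),y))
E
```

```text
s1 (0.1867, 0.946)
a1_scene (0.114, 0.979)
a2_scene (0.0521, 0.995)
b1_scene (-0.1103, 0.986)
c1_scene (-0.1834, 0.943)
c2_scene (-0.1825, 0.948)
t1 (0.1869, 0.993)
a2_top (0.0467, 0.995)
b1_top (-0.1144, 0.986)
```

The second view shows the shuttle almost at the marker. The red line is hidden behind the fin at crop (237,415), and the deck is drifting back very slowly. I'll let it settle, then measure from both cameras.

```bash
python3 - <<'E'
from hl import *
from workcell import env
env.dwell(.6)
for k in range(2):
  for n in("scene","top"):
    t,_=shot(env,n,f"d{k}"); print(edge(n,cv2.imread(f"pics/d{k}_{n}.png"),-.18))
  if k==0: env.dwell(.3)
a=cv2.imread("pics/d1_scene.png")[190:270,150:300];b=cv2.imread("pics/d1_top.png")[160:250,360:500]
cv2.imwrite("pics/v3.png",np.vstack([cv2.resize(q,(520,290),interpolation=cv2.INTER_CUBIC) for q in(a,b)]))
E
```

```text
d0 scene 15.175 (-0.1699, 0.71, -0.18, 70.0)
(-0.1763, 0.977)
d0 top 15.225 (-0.1699, 0.394, -0.1853, 2.8)
(-0.1763, 0.971)
d1 scene 15.575 (-0.1699, 0.787, -0.1771, 96.4)
(-0.1735, 0.981)
d1 top 15.625 (-0.1699, 0.435, -0.1848, 3.3)
(-0.1736, 0.98)
```

View pics/v3.png

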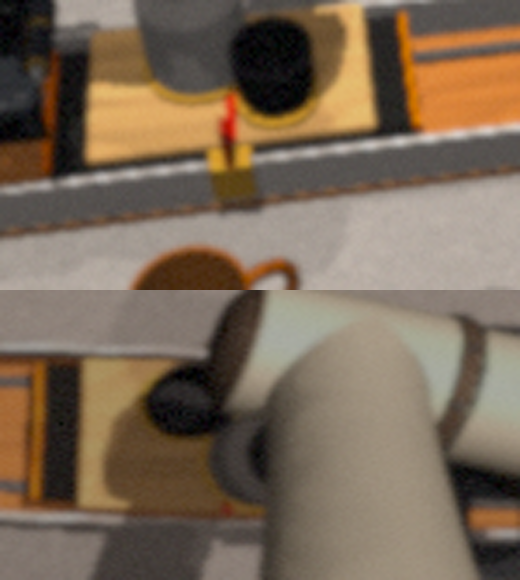

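The shuttle is still creeping back at about 7 mm/s and will stop some 7 mm past the fin. I'll move over to the rear bumper for a small corrective nudge, and measure it at rest first.

```bash
python3 - <<'E'
from hl import *
from workcell import env
env.move_straight(l2w(XO,-.3285,.235),rate=.4)
env.move_straight(l2w(XO,.02,.235),rate=.45)
shot(env,"scene","e0")
print(edge("scene",cv2.imread("pics/e0_scene.png"),-.17))
env.move_straight(l2w(XO,.02,.03),rate=.4)
for k in(1,2):
  for n in("scene","top"):
    shot(env,n,f"e{k}"); print(edge(n,cv2.imread(f"pics/e{k}_{n}.png"),-.17))
a=cv2.imread("pics/e2_scene.png")[190:270,150:300];b=cv2.imread("pics/e2_top.png")[160:250,360:500]
cv2.imwrite("pics/v4.png",np.vstack([cv2.resize(q,(520,290),interpolation=cv2.INTER_CUBIC) for q in(a,b)]))
E
```

```text
e0 scene 17.267 (-0.1699, 0.831, -0.1699, 75.7)
(-0.1675, 0.979)
e1 scene 17.975 (-0.1699, 0.833, -0.1698, 74.6)
(-0.1674, 0.979)
e1 top 18.025 (-0.1699, 0.769, -0.1688, 15.5)
(-0.171, 0.894)
e2 scene 18.075 (-0.1699, 0.833, -0.1699, 75.9)
(-0.1674, 0.98)
e2 top 18.125 (-0.1699, 0.77, -0.1689, 15.9)
(-0.171, 0.897)
```

View pics/v4.png

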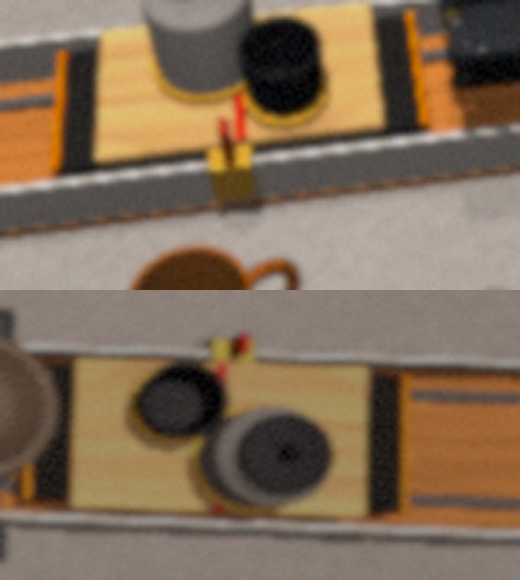

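```bash
python3 - <<'E'
from hl import *
def onplane(n,u,v,xl):
    c=C[n]; d=R.from_euler('xyz',c['o'],degrees=True).apply([(u-c['cx'])/c['f'],-(v-c['cy'])/c['f'],-1])
    N=np.r_[EX,0]; k=(xl-N@(c['p']-np.r_[O,0]))/(N@d); w=c['p']+k*d; return float((w[:2]-O)@EY),float(w[2])
def redness(im): im=im.astype(float); return im[...,2]-1.0*im[...,1]-.0*im[...,0]
for tag in("scene0","s1"):
    q=redness(cv2.imread(f"pics/{tag}.png"))
    for v in range(219,232):
        r=q[v,206:224]; w=np.clip(r-np.median(r)-.4*(r.max()-np.median(r)),0,None); u=206+(w*np.arange(18)).sum()/w.sum()
        print(tag,v,round(u,2),round(r.max()-np.median(r)),np.round(onplane("scene",u,v,.069),4))
for tag in("top0","t1","e2_top"):
    im=cv2.imread(f"pics/{tag}.png"); q=redness(im)
    for v in range(171,183):
        r=q[v,416:432]; w=np.clip(r-np.median(r)-.5*(r.max()-np.median(r)),0,None); u=416+(w*np.arange(16)).sum()/w.sum()
        print(tag,v,round(u,2),round(r.max()-np.median(r)),[round(float((world("top",u,v,z)[:2]-O)@EY),4) for z in(.06,.09)],im[v,416:432,2][::2],im[v,416:432,1][::2])
E
```

```text
scene0 219 220.67 4 [-0.1607  0.1027]
scene0 220 220.23 4 [-0.1621  0.0993]
scene0 221 214.0 5 [-0.1769  0.0983]
scene0 222 214.0 19 [-0.1774  0.0947]
scene0 223 213.76 42 [-0.1785  0.0912]
scene0 224 213.72 54 [-0.1791  0.0877]
scene0 225 213.8 56 [-0.1794  0.084 ]
scene0 226 213.78 35 [-0.1799  0.0804]
scene0 227 214.0 6 [-0.1799  0.0767]
scene0 228 208.45 8 [-0.1933  0.0753]
scene0 229 208.76 19 [-0.1931  0.0715]
scene0 230 208.31 30 [-0.1947  0.068 ]
scene0 231 208.62 29 [-0.1945  0.0642]
s1 219 218.8 5 [-0.165   0.1035]
s1 220 219.09 2 [-0.1648  0.0998]
s1 221 214.0 5 [-0.1769  0.0983]
s1 222 213.85 22 [-0.1778  0.0948]
s1 223 213.76 39 [-0.1785  0.0912]
s1 224 213.77 51 [-0.179   0.0876]
s1 225 213.84 55 [-0.1793  0.084 ]
s1 226 213.79 42 [-0.1799  0.0804]
s1 227 214.51 6 [-0.1787  0.0764]
s1 228 209.69 8 [-0.1905  0.0748]
s1 229 208.74 20 [-0.1932  0.0715]
s1 230 209.24 28 [-0.1925  0.0676]
s1 231 208.53 30 [-0.1947  0.0642]
top0 171 425.5 2 [-0.1827, -0.1761] [139 140 137 139 140 138 139 140] [128 127 125 128 126 124 127 128]
top0 172 425.65 9 [-0.1832, -0.1765] [138 135 138 
[... 2938 characters left out ...]
  97 103 151 146 134] [ 93 134 134  73  22  79 123 123]
e2_top 177 424.85 70 [-0.1814, -0.1747] [111 158 157  90 106 152 148 138] [100 140 137  68  22  80 121 125]
e2_top 178 424.86 59 [-0.1814, -0.1748] [124 161 156  88 103 150 150 146] [113 141 136  66  26  83 127 135]
e2_top 179 425.0 35 [-0.1819, -0.1752] [134 159 158  92 105 150 152 148] [125 140 138  68  57 102 131 138]
e2_top 180 424.88 9 [-0.1816, -0.175] [126 157 156 105 117 155 146 135] [113 135 133  79  87 126 128 126]
e2_top 181 419.42 10 [-0.1676, -0.1614] [117 155 157 122 136 157 140 113] [101 121 122  93 111 133 121 101]
e2_top 182 419.49 28 [-0.1678, -0.1616] [126 155 161 142 150 160 145 126] [ 98 107 105 105 121 134 122  99]
```

The shuttle is at rest. In v4 its line is visible at crop (240,115) beside the fin at (224,120). Scene puts it 9 mm short of the fin and top 6 mm, so it needs about 7.5 mm more towards -y. I'll give a gentle closed-loop nudge on the rear bumper.

```bash
cat >> hl.py <<'E'
def fedge(n,im,ref,yref,yg):
    """shuttle y from front deck part, template from picture ref where y=yref"""
    g=lambda q:cv2.cvtColor(rect2(n,q),cv2.COLOR_BGR2GRAY)
    i=int(np.argmin(abs(G2-yref))); T=g(ref)[:,i-135:i-78]
    s=cv2.matchTemplate(g(im),T,cv2.TM_CCOEFF_NORMED)[0]; yc=yref+G2[:len(s)]-G2[i-135]
    s=np.where(abs(yc-yg)<.03,s,-1); k=int(np.argmax(s)); d=(s[k-1]-s[k+1])/(2*(s[k-1]-2*s[k]+s[k+1]))
    return round(float(yc[k]+d*.001),4),round(float(s[k]),3)
G2=np.arange(-.38,.1,.001)
def rect2(n,im):
    global G; s=G; G=G2
    try: return rect(n,im,.0,.05,.06).astype(np.uint8)
    finally: G=s
E
python3 - <<'E'
from hl import *
from workcell import env
ref=cv2.imread("pics/e2_scene.png"); Y=-.1695
m=lambda k:fedge("scene",(p:=env.grab_frame("scene"))["image"],ref,Y,-.172)
print(fedge("scene",cv2.imread("pics/e1_scene.png"),ref,Y,-.172),ty(env),flush=True)
y=-.019; env.move_straight(l2w(XO,y,.03),rate=.08); h=[]
for k in range(16):
    r=m(k); h.append((round(env.read_state()["clock"],3),round(y,4),r)); print(h[-1],flush=True)
    if r[0]<Y-.0011: break
    y-=.0012; env.move_straight(l2w(XO,y,.03),rate=.012)
for k in range(3):
    env.dwell(.15); print(round(env.read_state()["clock"],3),m(k),flush=True)
E
```

```text
(-0.1695, 1.0) 0.020479812543366466
(18.858, -0.019, (-0.1695, 1.0))
(19.158, -0.0202, (-0.1695, 1.0))
(19.458, -0.0214, (-0.1695, 1.0))
(19.758, -0.0226, (-0.1697, 0.999))
(20.058, -0.0238, (-0.171, 0.996))
20.208 (-0.1719, 0.998)
20.408 (-0.173, 0.996)
20.608 (-0.1738, 0.998)
```

```bash
python3 - <<'E'
from hl import *
from workcell import env
ref=cv2.imread("pics/e2_scene.png"); Y=-.1695
for k in range(4):
    p=env.grab_frame("scene"); print(round(env.read_state()["clock"],3),fedge("scene",p["image"],ref,Y,-.172)); env.dwell(.2)
cv2.imwrite("pics/f_scene.png",p["image"]); q=env.grab_frame("top"); cv2.imwrite("pics/f_top.png",q["image"])
print(fedge("top",q["image"],cv2.imread("pics/e2_top.png"),Y,-.172),track("top",q["image"],lo=-.176))
a=p["image"][190:270,150:300];b=q["image"][160:250,360:500]
cv2.imwrite("pics/v5.png",np.vstack([cv2.resize(z,(520,290),interpolation=cv2.INTER_CUBIC) for z in(a,b)]))
E
```

```text
20.708 (-0.1739, 0.997)
20.958 (-0.1745, 0.999)
21.208 (-0.1751, 0.997)
21.458 (-0.1755, 0.998)
(-0.1755, 0.997) (-0.1759, 0.641, -0.1743, 13.4)
```

View pics/v5.png

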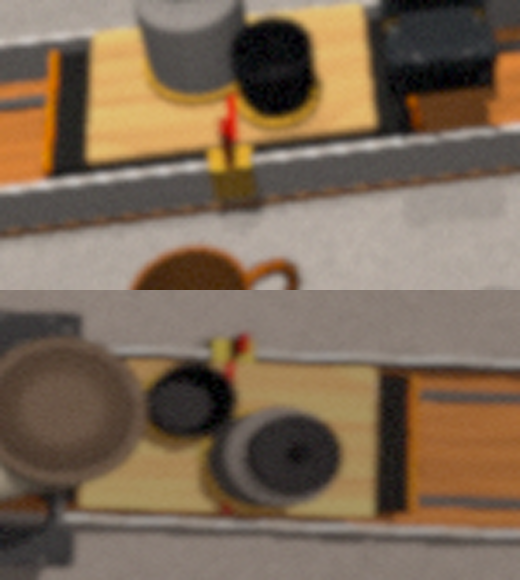

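The line is now within 0 to 3 mm of the fin in both cameras and has almost stopped. I'll withdraw the hand, wait and check.

```bash
python3 - <<'E'
from hl import *
from workcell import env
ref=cv2.imread("pics/e2_scene.png"); Y=-.1695
def m():
    p=env.grab_frame("scene"); print(round(env.read_state()["clock"],3),fedge("scene",p["image"],ref,Y,-.172),flush=True); return p
env.move_straight(l2w(XO,-.0238,.26),rate=.3)
m(); env.move_straight(l2w(XO,.2,.30),rate=.3); m(); env.dwell(1.2); m(); env.dwell(1.2); p=m()
q=env.grab_frame("top"); cv2.imwrite("pics/g_scene.png",p["image"]); cv2.imwrite("pics/g_top.png",q["image"])
print(fedge("top",q["image"],cv2.imread("pics/e2_top.png"),Y,-.172),track("top",q["image"],lo=-.179),env.read_state()["force"])
a=p["image"][190:270,150:300];b=q["image"][160:250,360:500]
cv2.imwrite("pics/v6.png",np.vstack([cv2.resize(z,(520,290),interpolation=cv2.INTER_CUBIC) for z in(a,b)]))
E
```

```text
22.675 (-0.1755, 0.998)
23.633 (-0.1755, 0.998)
24.883 (-0.1755, 0.998)
26.133 (-0.1755, 0.998)
(-0.1755, 0.997) (-0.1769, 0.773, -0.1743, 14.5) [ 0.36849476  0.21392217 -0.35211886]
```

View pics/v6.png

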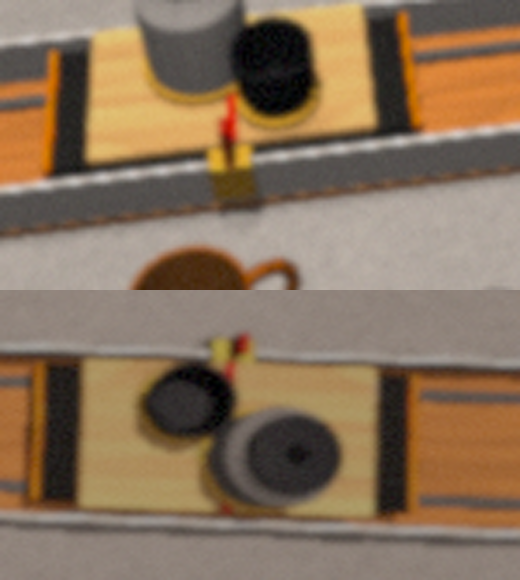

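The shuttle has stood at lane y = -0.1755 without moving for 3.5 s. The line is level with the fin and the hand is well clear.

```bash
python3 -c "
from workcell import env
env.close_job(); print(env.read_state()['clock'])"
```

```text
the job is handed in; nothing more can be done
the job is handed in; nothing more can be done
```

The shuttle is standing at the marker with its red line level with the fin to within about 3 mm. I handed the job in shortly after 26.2 s on the robot's clock.

- **Drive and brake:** I pushed the rear bumper gently, and the shuttle left at about 0.10 m/s. I then moved the hand over the cargo and slowed the shuttle on its front bumper with a finger moving along with it.
- **Correction:** It crept back after the braking and came to rest about 7 mm short of the fin. I moved back to the rear bumper and nudged it forward a few millimetres, watching with the camera.
- **Last checks:** With the hand away, the shuttle read lane y = -0.1755 m in four pictures from 22.7 to 26.1 s, so it did not move.
- **Disagreement:** The two cameras differ slightly on the fin's position. The top view puts the line level with it, within 1 mm. The scene view puts the line about 3 mm short.
- **Not checked:** I saw no contact with the cargo or anything standing around in the pictures I viewed. I did not record peak forces or joint speeds during the moves.

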